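# Seat the glass plate on the printer bed

### The arm

A 7-joint arm with a two-finger parallel gripper is mounted at the origin on the work surface. World frame = base frame: x ahead of the robot, y to its left, z up, the work surface at z = 0. Lengths are in m, angles in rad, forces in N, time in s.
With the tool pointing down it reaches from about 0.425 to 0.875 m from the base axis. Payload 8.4 kg.
Tool frame: the origin (TCP) lies on the centre line of the jaws, within the pads' length; the fingertips stand 14 mm ahead of it and the grasp point (between the pads) lies 5 mm behind it; z points along the fingers, y is the direction in which the jaws open and shut (so a half turn about z gives the same grasp; the last joint's range is limited). The gripper opens to 87 mm and grips with 3 to 60 N. Pads are 19 mm wide; open, the fingers measure 117 mm over their backs; the gripper's body (75 mm by 190 mm) begins 51 mm behind the grasp point.
Start: joints at [-1.283, 0.333, 0.04, 1.465, -0.013, 1.343, -0.059], TCP at [0.245, 0.602, 0.237] pointing down, gripper open.
Joint ranges: [-2.58, 2.58], [-0.38, 2.09], [-1.3, 1.39], [0.25, 2.4], [-1.5, 4.64], [0.08, 2.09], [-2.65, 2.65]. Speed limits (rad/s): [2.22, 2.22, 2.79, 2.79, 3.14, 3.14, 3.14].

### API

Orientations are given as [roll, pitch, yaw] about the fixed x, y, z axes, in that order (R = Rz(yaw) Ry(pitch) Rx(roll)).
In Python, from cell import robot, cams gives the robot as it stands.
- The arm moves only by the tool apply_moves, never from a script. Its arguments are lists of equal length, an entry for each row: "delta_pos": the shift along the tool's x, y, z in m, a list of three; "turn": the turn, a rotation vector about the tool's x, y, z in rad, a list of three; "claw": the closure in counts, from 0 (fully open) to 255 (shut). In form: {"delta_pos": [[tx, ty, tz], ...], "turn": [[wx, wy, wz], ...], "claw": [claw, ...]}. A call has 1 to 8 rows; each row is the pose to reach, as a shift and turn from the pose commanded when the call began, along the tool's axes at that moment; what a row does not reach only later rows make up. A row lasts 1/12 s, in which the tool goes at most 41.7 mm and 7.16 degrees, less where a joint would pass 70% of its speed; a pose out of reach is approached as far as the arm can. A call with a gripper value outside its range is refused whole. The fingers move at their own pace and stop on an object; "grip_force" is the grip in N (left out, the last holds). Time passes only in rows, so rows that repeat a pose let the fingers close. It gives the time, the measured TCP pose, the force and the opening at its end, in the units of the state.
- robot.state(): the state, without advancing time (a new reading comes with each control period).
- cams.read_camera(name): name is "side" or "top" or "wrist"; returns (picture, depth): 384x512x3 uint8, red, green, blue; 384x512 float32, m along the optical axis (not along the pixel's ray), 0 where there is no reading.
- cams.get_calibration(name): a dict with "intrinsics" (3x3 intrinsics, pixels), "k1" (the pictures are not rectified: a ray, as slopes to the right and down, at radius r is drawn at 1 + k1 r^2 times it, then the intrinsics apply), "eye" and "rotation" of the camera in the world. Camera axes: x right, y down, z forward; pixel columns grow to the right and rows downward; lengths in m; the calibration is good to about 2 mm. A picture is of the moment at which its call begins: read the wrist's pose just before it. get_calibration takes no time and is no camera call; for the wrist camera it gives the pose at the moment of the call.
- robot.hand_in(): hands the job in, once; it reports no verdict.
The state is a dict: "clock": time; "joint_pos": joint angles; "joint_vel": joint speeds; "tau": joint torques, N m; "ee_pos": TCP position; "tool_rot": TCP orientation; "contact_force": force on the tool from outside, world axes, zero at the start; "ft_torque": the same for the moment, N m; "grip_width": opening from 0.0 (shut) to 1.0 (fully open).
Only numpy, scipy, OpenCV 4.12 (cv2) and the standard library are available. Lean on these libraries where they do the work, as an engineer would, in place of code of your own. Each camera call takes 0.05 s, during which the arm holds its last target. There are 200 camera calls.

### The job

Fit the dark glass build plate on the printer: slide it back along the bed, between the two orange rear corner guides, until it sits square and fully home against both rear stops, pushing firmly but never hard on the glass. The bed itself rolls back as you push, until it meets its end stop. Then swing both blue front clips all the way in over the plate's side edges, and leave the other parts on the bench where they lie.

Things in the scene. Friction and masses are not known exactly. Their poses are not given: they have to be found in the camera images.
- plate_mid (a point): Dark glass build plate with a fine grid: 180 mm (its x) by 160 mm (y) by 4 mm, corners of 8 mm radius, about 0.3 kg. Point: its very centre, 2 mm above its underside; x to the rear edge, y left, z up. Starts lying loose and askew on the bed, too far forward, its front edge overhanging the bed's. Slides on the bed with a friction of about 0.3.
- nest (a point): Point on the bed's top surface above which the plate's centre lies when home (plate_mid 2 mm above it). x: to the printer's rear, the way to push; y left; z up. Home, the plate's front edge is at x = -90 mm of this point, overhanging the bed's by 8 mm, so a fingertip may reach below it.
- bed_front (a point): Middle of the front edge of the bed's top surface, axes as nest. Bare aluminium bed, 180 by 180 by 4 mm, on a carriage rolling along x (drag about 0.5 N, so the sliding plate mostly carries it along) to a firm end stop at the rear; it starts 30 to 50 mm in front of that, how far is not told. The frame's beam lies 36 mm below the bed's top.
- guide_left (a point): Inner corner, on the bed's top, of the left (+y) orange rear guide: rear stop face (runs 32 mm to the right from here) meets the straight side cheek (15 mm long). In front of that it flares outward at 36 degrees over the next 30 mm. 9 mm high. Axes as nest; it lies at x = 90, y = 81.5 mm of nest, 1.5 mm of side play.
- guide_right (a point): The same inner corner of the right (-y) orange rear guide, mirrored: at x = 90, y = -81.5 mm of nest. The two cheeks are 163 mm apart, the flared mouth 207 mm.
- clip_left (a joint): Angle of the left (+y) blue front clip, rad: 0 open, arm to the printer's front (-x of nest); 1.57 fully in, at its stop, arm to -y across the plate's left edge. Closes counter-clockwise from above. Starts at 0 to 0.3, stays where left; about 0.5 N at its post turns it. Arm 12 mm wide, 38 mm long, passes 1.5 mm above the plate.
- clip_right (a joint): Angle of the right (-y) blue front clip, rad: 0 open, arm to the printer's front; 1.57 fully in, at its stop, arm to +y across the plate's right edge. Closes clockwise from above. Otherwise like the left one.
- clip_left_pin (a point): Turning axis (upright) of the left clip, at the height of the bed's top. Axes as nest; lies at x = -57, y = 102 mm of nest. Its blue boss is 16 mm across and 10 mm high.
- clip_right_pin (a point): Turning axis of the right clip, at the height of the bed's top; at x = -57, y = -102 mm of nest.
- clip_left_post (a point): Middle of the left clip's upright blue thumb post, to be pushed with a fingertip: 10 mm diameter, on the arm 27 mm from the turning axis, from 9 to 25 mm above the bed's top; the point is half-way up.
- clip_right_post (a point): Middle of the right clip's thumb post, same size and height.
- upright_left (a point): Top centre of the left black upright of the printer's frame, 40 by 20 mm, 360 mm high from the bench: an obstacle behind the clips.
- upright_right (a point): Top centre of the right black upright.
- motor: Bystander: stepper motor, 42 mm square, 40 mm high, its shaft to 62 mm, standing on the bench before the printer. Origin: centre of its underside.
- carriage: Bystander: dark wheel carriage plate with three grey wheels, about 78 by 76 mm, 20 mm high, on the bench before the printer. Origin: centre of its underside.
- driver: Bystander: red-handled screwdriver, 170 mm long, lying on the bench left of the printer. Origin under its middle.
There are look-alikes about, which are no part of the job. Leave any red or yellow look-alike of the part that bears plate_mid alone.

How it is judged:
By the outcome, as a careful person would: the job done as asked, in the order asked, and still so for the second after the job is handed in, with the robot touching nothing.
It also fails if it takes over 67 s, if anything falls off the work surface, if the arm or the gripper's body presses on something with over 40 N, if the wrist force passes 120 N, or if a joint passes its speed limit or range.

## Working session

There is one attempt and no reset: what is moved stays moved. The work goes in short steps, Python scripts to look and compute and a tool call to move; the robot and the scene stay as the last step left them, time stands still between calls to the robot, and variables do not carry over. Pictures are saved under pics/ and viewed, about 8 in all and at most 12, crops included, and the job is handed in when it is done.

Besides the shell and the picture viewer there is one more tool, called after "Emit:" as name(argument=value, ...) on one line, values as JSON. apply_moves: Moves the arm, as the interface text tells. Its arguments: {"type":"object","properties":{"delta_pos":{"type":"array"},"turn":{"type":"array"},"claw":{"type":"array"},"grip_force":{"type":"number"}},"required":["delta_pos","turn","claw"]}

```bash
ls; mkdir -p pics; python3 - <<'E'
from cell import robot, cams
import cv2,numpy as np
s=robot.state(); print(s)
for n in ("top","side"):
    p,d=cams.read_camera(n); c=cams.get_calibration(n); print(n,c)
    cv2.imwrite(f"pics/{n}0.png",p[:,:,::-1]); np.savez(f"{n}0.npz",p=p,d=d,**{k:np.array(v) for k,v in c.items()})
a=cv2.imread("pics/top0.png"); cv2.imwrite("pics/top0b.png",cv2.resize(a,(800,600),interpolation=cv2.INTER_CUBIC))
E
```

```text
pics
{'clock': 0.0, 'joint_pos': array([-1.28315557,  0.33389168,  0.03988551,  1.46627844, -0.01341895,
        1.3433126 , -0.05851329]), 'joint_vel': array([-0.00062315,  0.00115326,  0.00045108, -0.00145371,  0.00140434,
        0.0004936 , -0.00151308]), 'tau': array([-7.02376256e-04, -6.56353855e+01,  1.33466564e+00, -4.03813291e+01,
       -6.00079307e-02,  4.45980148e-02,  1.61015582e-04]), 'ee_pos': array([0.24507715, 0.60153553, 0.23566834]), 'tool_rot': array([-3.13997155e+00,  9.49556002e-05,  2.75470601e+00]), 'contact_force': array([-0.2505178 , -0.18957736, -0.47652086]), 'ft_torque': array([-0.00655733, -0.00203444,  0.03521968]), 'grip_width': 0.9952924331794056}
top {'intrinsics': array([[423.34814681,   0.        , 254.26195038],
       [  0.        , 423.34814681, 191.30346531],
       [  0.        ,   0.        ,   1.        ]]), 'k1': -0.06621219722348035, 'eye': array([0.47726298, 0.02539743, 1.37795436]), 'rotation': array([-3.08740147,  0.02103986, -1.58739176])}
side {'intrinsics': array([[434.01298214,   0.        , 251.16390194],
       [  0.        , 434.01298214, 194.39621335],
       [  0.        ,   0.        ,   1.        ]]), 'k1': 0.05526270499831075, 'eye': array([ 0.16481081, -0.80562977,  1.13392211]), 'rotation': array([-2.34517778e+00, -6.15172139e-04, -4.32585472e-01])}
```

View pics/top0b.png

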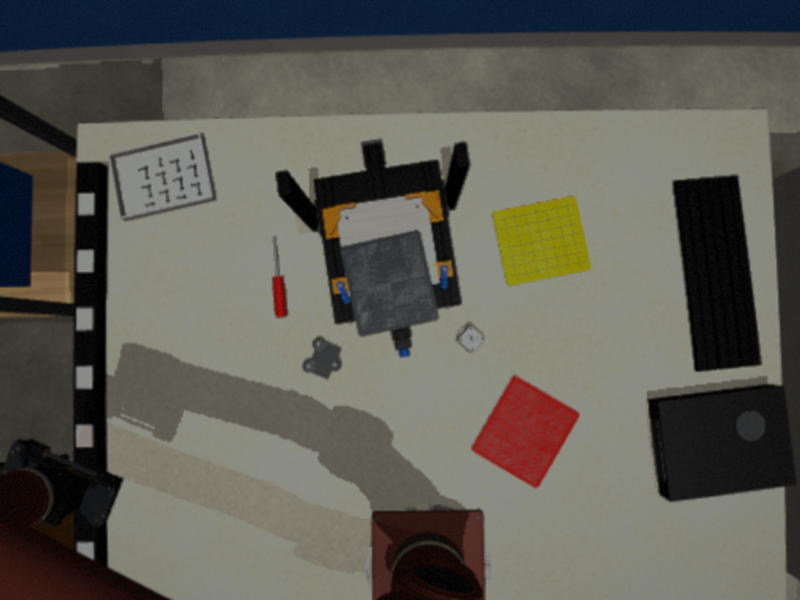

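View pics/side0.png

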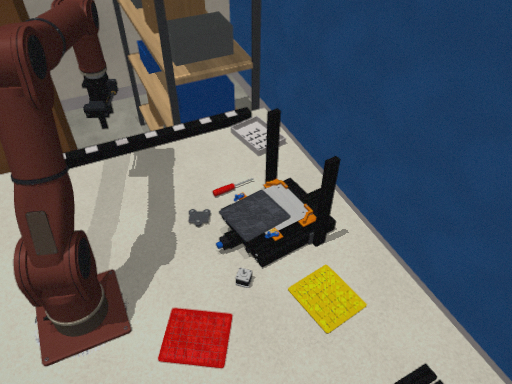

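The dark grid plate is at (390,283) in the enlarged top view, lying on the printer's bed. Possible confusions are the yellow plate (541,240), the red plate (525,430), the white tray (163,175) and the black slab (715,270). The dark one on the bed fits the description. Blue clips are at (343,291) and (444,277), orange guides at (333,220) and (425,207). The blue object at (403,352) is a decoy knob at the front.

```bash
cat > h.py <<'E'
import numpy as np, cv2
from scipy.spatial.transform import Rotation as R
def rot(r): return R.from_euler('xyz',np.array(r).ravel())
def cloud(d,c):
    """world xyz for each pixel (384x512x3)"""
    K=np.array(c['intrinsics']);k=float(c['k1'])
    v,u=np.mgrid[:d.shape[0],:d.shape[1]]
    x=(u-K[0,2])/K[0,0];y=(v-K[1,2])/K[1,1]
    X,Y=x.copy(),y.copy()
    for _ in range(8):
        f=1+k*(X*X+Y*Y);X=x/f;Y=y/f
    P=np.stack([X*d,Y*d,d],-1)
    return rot(c['rotation']).apply(P.reshape(-1,3)).reshape(*d.shape,3)+np.array(c['eye'])
def shot(name,tag):
    from cell import robot,cams
    c=cams.get_calibration(name);p,d=cams.read_camera(name)
    cv2.imwrite(f"pics/{tag}.png",p[:,:,::-1]);np.savez(f"{tag}.npz",p=p,d=d,**{k:np.array(v) for k,v in c.items()})
    return p,d,c
def load(tag):
    z=np.load(f"{tag}.npz");return z['p'],z['d'],z
E
python3 - <<'E'
from h import *
from cell import robot,cams
p,d,c=load("top0");W=cloud(d,c)
hsv=cv2.cvtColor(p,cv2.COLOR_RGB2HSV)
for n,(u,v) in dict(bench=(330,150),plate=(250,181),bed=(250,140),gl=(213,141),gr=(272,132),clipL=(219,187),clipR=(284,176),upL=(181,115),upR=(293,95)).items():
    print(n,W[v,u].round(4))
o=(hsv[...,0]>8)&(hsv[...,0]<20)&(hsv[...,1]>150)&(hsv[...,2]>90)
roi=np.zeros_like(o);roi[90:220,170:310]=1
b=(hsv[...,0]>100)&(hsv[...,0]<130)&(hsv[...,1]>120)
for nm,m in(("orange",o),("blue",b)):
    n,l,st,ce=cv2.connectedComponentsWithStats((m&roi.astype(bool)).astype(np.uint8))
    for i in range(1,n):
        if st[i,4]>8: print(nm,ce[i].round(1),st[i,4],np.median(W[l==i],axis=0).round(4))
print(cams.get_calibration("wrist"))
s=robot.state();print(s['ee_pos'],s['tool_rot'],s['clock'])
E
```

```text
bench [ 0.6829 -0.1964  0.0041]
plate [0.5788 0.0636 0.0965]
bed [0.7049 0.0617 0.0938]
gl [0.7044 0.1755 0.0926]
gr [ 0.7275 -0.006   0.0982]
clipL [0.5616 0.1572 0.1062]
clipR [ 0.5912 -0.0393  0.1068]
upL [0.7234 0.2224 0.3599]
upR [ 0.7659 -0.0524  0.3634]
orange [276.1 130.5] 179 [ 0.7344 -0.021   0.094 ]
orange [212.4 140.4] 177 [0.7079 0.1777 0.0931]
orange [283.8 170. ] 25 [ 0.6133 -0.0404  0.0947]
orange [216.3 181.5] 44 [0.5821 0.1707 0.096 ]
blue [283.9 179.3] 49 [ 0.5809 -0.0389  0.1048]
blue [219.9 189.1] 50 [0.5544 0.1552 0.1054]
{'intrinsics': array([[266.49202723,   0.        , 260.04458522],
       [  0.        , 266.49202723, 193.68692326],
       [  0.        ,   0.        ,   1.        ]]), 'k1': -0.01630209854795501, 'eye': array([0.17820696, 0.62920037, 0.38300316]), 'rotation': array([2.87294930e+00, 6.13079675e-04, 1.18486263e+00])}
[0.24508862 0.60158701 0.23574102] [-3.14012029e+00  1.22692207e-04  2.75476221e+00] 0.1
```

Emit:
apply_moves(delta_pos=[[-0.03, -0.03, 0], [-0.055, -0.055, 0], [-0.08, -0.08, 0], [-0.11, -0.11, -0.01], [-0.135, -0.135, -0.01], [-0.16, -0.16, -0.01], [-0.19, -0.19, -0.01], [-0.21, -0.21, -0.01]], turn=[[0, 0, -0.07], [0, 0, -0.13], [0, 0, -0.2], [0, 0, -0.26], [0, 0, -0.33], [0, 0, -0.39], [0, 0, -0.46], [0, 0, -0.52]], claw=[0, 0, 0, 0, 0, 0, 0, 0])

```text
clock: 0.77
ee_pos: [0.3616, 0.3247, 0.2464]
tool_rot: [-3.141, -0.0, -3.007]
contact_force: [0.9, -0.0, -0.4]
grip_width: 0.998
```

```bash
cat >> h.py <<'E'
def to(xyz,yaw):
    """tool-frame shift and turn from the present pose to tool-down pose xyz,yaw"""
    from cell import robot
    s=robot.state();r=rot(s['tool_rot']);t=R.from_euler('xyz',[np.pi,0,yaw])
    print('t',round(s['clock'],2),'pos',s['ee_pos'].round(4),'rot',s['tool_rot'].round(4),'F',s['contact_force'].round(2))
    print('shift',r.inv().apply(np.array(xyz)-s['ee_pos']).round(4),'turn',(r.inv()*t).as_rotvec().round(4))
E
python3 -c "
from h import *
to([.48,.05,.26],-3.009)"
```

```text
t 0.77 pos [0.3616 0.3247 0.2464] rot [-3.1409e+00 -1.0000e-04 -3.0072e+00] F [ 0.87 -0.03 -0.4 ]
shift [-0.0805 -0.2881 -0.0134] turn [-0.0007 -0.0001  0.0018]
```

Emit:
apply_moves(delta_pos=[[-0.01, -0.036, 0], [-0.02, -0.072, 0], [-0.03, -0.11, -0.005], [-0.04, -0.145, -0.01], [-0.05, -0.18, -0.013], [-0.06, -0.216, -0.013], [-0.07, -0.252, -0.013], [-0.08, -0.288, -0.013]], turn=[[0, 0, 0], [0, 0, 0], [0, 0, 0], [0, 0, 0], [0, 0, 0], [0, 0, 0], [0, 0, 0], [0, 0, 0]], claw=[0, 0, 0, 0, 0, 0, 0, 0])

```text
clock: 1.43
ee_pos: [0.4782, 0.0515, 0.2596]
tool_rot: [3.141, 0.0, -3.008]
contact_force: [1.4, 1.0, -0.2]
grip_width: 1.001
```

Emit:
apply_moves(delta_pos=[[0, 0, 0], [0, 0, 0]], turn=[[0, 0, 0], [0, 0, 0]], claw=[0, 0])

```text
clock: 1.6
ee_pos: [0.4783, 0.0512, 0.2594]
tool_rot: [-3.141, -0.0, -3.013]
contact_force: [-0.0, 0.3, 0.1]
grip_width: 0.996
```

```bash
python3 - <<'E'
from h import *
from cell import robot
print(robot.state()['ee_pos'])
p,d,c=shot("wrist","w1")
cv2.imwrite("pics/w1b.png",cv2.resize(p[:,:,::-1],(800,600),interpolation=cv2.INTER_CUBIC))
E
```

```text
[0.47830654 0.05118693 0.259381  ]
```

View pics/w1b.png

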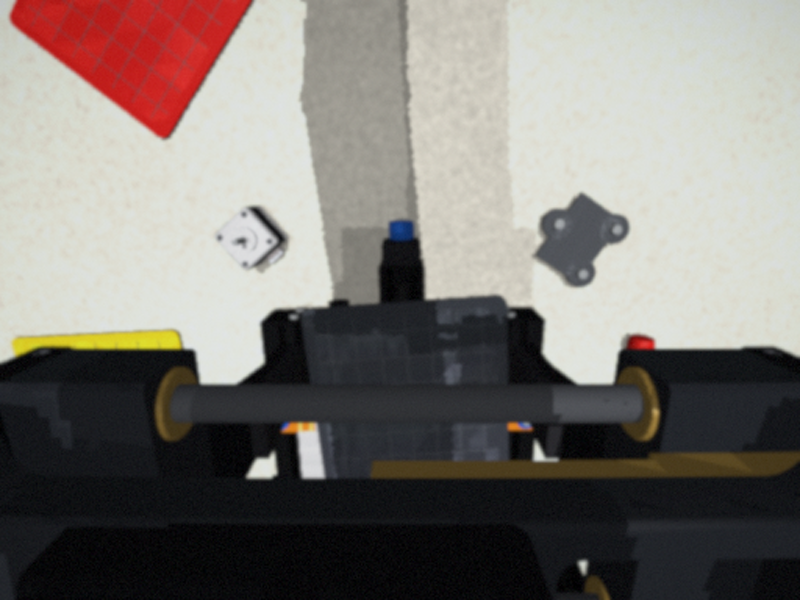

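The wrist view shows the plate's front edge from (303,308) to (507,297), the knob at (400,230), the motor at (250,238) and the carriage plate at (583,238). The gripper hides the rest. I'll measure the plate outline and the bed from depth in the top view and this one.

```bash
python3 - <<'E'
from h import *
# printer frame from top camera
p,d,c=load("top0");W=cloud(d,c)
g=cv2.cvtColor(p,cv2.COLOR_RGB2HSV)
roi=np.zeros(d.shape,bool);roi[90:230,180:310]=1
yaw=0.133
def pf(P,y=yaw): # printer-axes coords
    return np.stack([P[...,0]*np.cos(y)+P[...,1]*np.sin(y),-P[...,0]*np.sin(y)+P[...,1]*np.cos(y)],-1)
for nm,m in (("bedlight",roi&(g[...,1]<50)&(g[...,2]>110)&(abs(W[...,2]-.093)<.01)),
             ("plate",roi&(g[...,1]<80)&(g[...,2]<110)&(abs(W[...,2]-.096)<.008))):
    m=cv2.morphologyEx(m.astype(np.uint8),cv2.MORPH_OPEN,np.ones((3,3)))
    n,l,st,ce=cv2.connectedComponentsWithStats(m);i=1+st[1:,4].argmax();P=W[l==i]
    r=cv2.minAreaRect(P[:,:2].astype(np.float32)*1000)
    print(nm,st[i,4],'z',np.percentile(P[:,2],[5,50,95]).round(4),'rect',np.round(r[0],1),np.round(r[1],1),round(r[2],1),'box',cv2.boxPoints(r).round(0).tolist())
    q=pf(P);print(' pf x',np.percentile(q[:,0],[1,99]).round(4),'y',np.percentile(q[:,1],[1,99]).round(4))
o=roi&(g[...,0]>8)&(g[...,0]<20)&(g[...,1]>150)&(g[...,2]>90)
n,l,st,ce=cv2.connectedComponentsWithStats(o.astype(np.uint8))
for i in range(1,n):
    if st[i,4]>20:
        q=pf(W[l==i]);print('orange x',q[:,0].min().round(4),q[:,0].max().round(4),'y',q[:,1].min().round(4),q[:,1].max().round(4))
b=roi&(g[...,0]>100)&(g[...,0]<130)&(g[...,1]>120)
n,l,st,ce=cv2.connectedComponentsWithStats(b.astype(np.uint8))
for i in range(1,n):
    if st[i,4]>20:
        q=pf(W[l==i]);print('blue x',q[:,0].min().round(4),q[:,0].max().round(4),'y',q[:,1].min().round(4),q[:,1].max().round(4),'fit',cv2.fitLine(q.astype(np.float32),cv2.DIST_L2,0,.01,.01).ravel().round(3),'zmax',W[l==i][:,2].max())
# wrist: front edge
p,d,c=load("w1");W=cloud(d,c)
m=(W[...,2]>.085)&(W[...,2]<.105);E=[]
for u in range(200,320,4):
    v=np.where(m[150:235,u])[0]
    if len(v): E.append(W[150+v[0]+0,u])
E=np.array(E);print('wrist edge',E[::3].round(4).tolist())
m=(W[...,2]>.035)&(W[...,2]<.2)&(np.mgrid[:384,:512][0]<235)
n,l,st,ce=cv2.connectedComponentsWithStats(m.astype(np.uint8))
for i in range(1,n):
    if st[i,4]>30:
        q=pf(W[l==i]);print(ce[i].round(),st[i,4],'x',q[:,0].min().round(3),q[:,0].max().round(3),'y',q[:,1].min().round(3),q[:,1].max().round(3),'z',np.percentile(W[l==i][:,2],[5,50,95]).round(3))
k=W[140:160,245:262];print('knob',np.median(k.reshape(-1,3),0).round(3), k[...,2].max())
P=p[:,:,::-1]
t=load("top0")[0][95:235,175:315,::-1];cv2.imwrite("pics/topcrop.png",cv2.resize(t,(700,700)[:2],interpolation=cv2.INTER_CUBIC)[:600])
E
```

```text
bedlight 1402 z [0.0915 0.0959 0.1   ] rect [687.4  67.9] [191.9 125.8] 84.9 box [[616.0, -22.0], [741.0, -33.0], [759.0, 158.0], [633.0, 169.0]]
 pf x [0.6162 0.7462] y [-0.1052  0.0688]
plate 2802 z [0.0955 0.0996 0.1031] rect [579.6  66.4] [181.7 160.5] 11.3 box [[475.0, 127.0], [506.0, -30.0], [684.0, 5.0], [653.0, 163.0]]
 pf x [0.4949 0.6714] y [-0.0902  0.0677]
orange x 0.6901 0.749 y -0.1321 -0.0788
orange x 0.6896 0.7491 y 0.0478 0.0989
orange x 0.5831 0.6085 y -0.1334 -0.1081
orange x 0.5797 0.6077 y 0.0722 0.1053
blue x 0.5567 0.5903 y -0.1235 -0.1078 fit [ 0.991 -0.132  0.572 -0.116] zmax 0.12144982508433144
blue x 0.5577 0.5925 y 0.0711 0.0936 fit [0.967 0.255 0.572 0.08 ] zmax 0.12303606983803861
blue x 0.4386 0.4529 y -0.0268 -0.0098 fit [ 0.149  0.989  0.445 -0.018] zmax 0.05719187911676271
wrist edge [[0.5045, -0.0183, 0.0975], [0.5012, -0.0039, 0.0982], [0.4987, 0.0101, 0.096], [0.4954, 0.0244, 0.0968], [0.4929, 0.0386, 0.0946], [0.49, 0.0529, 0.0934], [0.4872, 0.0671, 0.0971], [0.484, 0.0812, 0.0976], [0.4812, 0.0955, 0.0964], [0.4783, 0.1098, 0.0954]]
[157. 152.] 931 x 0.423 0.478 y -0.182 -0.127 z [0.037 0.039 0.042]
[259. 206.] 7809 x 0.435 0.568 y -0.146 0.113 z [0.048 0.098 0.099]
knob [0.446 0.038 0.047] 0.4066782100088888
```

View pics/topcrop.png

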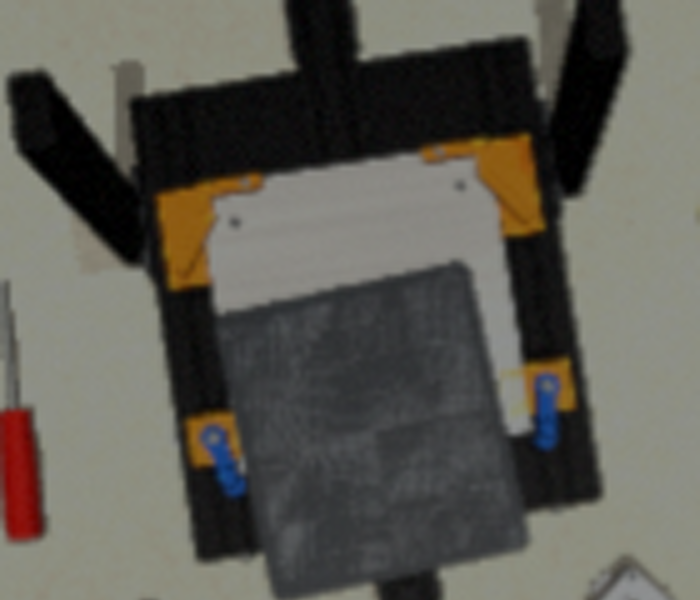

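The plate centre is at about (0.580, 0.066) with yaw 0.20, and its outline measures 182×160 mm, which matches. The top of the glass is at z≈0.098. The printer yaw is 0.133, and the nest is about 58 mm ahead of the plate. I'll go down in front of the plate with the jaws open across the printer's y, so both fingertips push the front edge and square it.

```bash
cat >> h.py <<'E'
Y=0.133
def w(x,y,z): return [x*np.cos(Y)-y*np.sin(Y),x*np.sin(Y)+y*np.cos(Y),z]
def pf(P): P=np.asarray(P);return np.stack([P[...,0]*np.cos(Y)+P[...,1]*np.sin(Y),-P[...,0]*np.sin(Y)+P[...,1]*np.cos(Y)],-1)
E
python3 -c "
from h import *
to(w(.455,-.014,.1),Y-np.pi)"
```

```text
t 1.65 pos [0.4779 0.053  0.2593] rot [ 3.1414e+00 -6.0000e-04 -3.0100e+00] F [0.07 0.46 0.21]
shift [ 0.0256 -0.0032  0.1593] turn [ 0.0002 -0.0006 -0.0014]
```

Emit:
apply_moves(delta_pos=[[0.026, -0.003, 0], [0.026, -0.003, 0.03], [0.026, -0.003, 0.06], [0.026, -0.003, 0.09], [0.026, -0.003, 0.12], [0.026, -0.003, 0.15], [0.026, -0.003, 0.16], [0.026, -0.003, 0.16]], turn=[[0, 0, 0], [0, 0, 0], [0, 0, 0], [0, 0, 0], [0, 0, 0], [0, 0, 0], [0, 0, 0], [0, 0, 0]], claw=[0, 0, 0, 0, 0, 0, 0, 0])

```text
clock: 2.32
ee_pos: [0.4506, 0.0476, 0.0975]
tool_rot: [-3.14, -0.005, -3.007]
contact_force: [-0.5, 0.3, -0.2]
grip_width: 0.999
```

```bash
python3 - <<'E'
from h import *
to(w(.48,-.016,.1),Y-np.pi)
p,d,c=shot("wrist","w2");cv2.imwrite("pics/w2b.png",p[:,:,::-1])
E
```

```text
t 2.32 pos [0.4506 0.0476 0.0975] rot [-3.1404 -0.0048 -3.0065] F [-0.46  0.3  -0.15]
shift [-0.0271 -0.0035 -0.0027] turn [-0.0012 -0.0048  0.0021]
```

View pics/w2b.png

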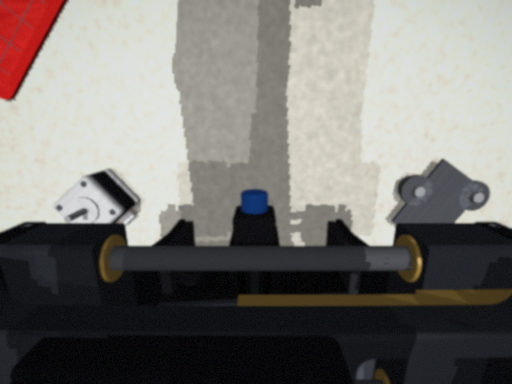

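The view shows clear floor in front: the knob at (255,200), motor at (95,195) and carriage plate at (440,190) are all clear of the fingers. Now I push gently.

Emit:
apply_moves(delta_pos=[[-0.006, 0, 0], [-0.012, 0, 0], [-0.018, 0, 0], [-0.022, 0, 0], [-0.026, 0, 0], [-0.03, 0, 0], [-0.034, 0, 0], [-0.038, 0, 0]], turn=[[0, 0, 0], [0, 0, 0], [0, 0, 0], [0, 0, 0], [0, 0, 0], [0, 0, 0], [0, 0, 0], [0, 0, 0]], claw=[0, 0, 0, 0, 0, 0, 0, 0])

```text
clock: 3.03
ee_pos: [0.4906, 0.0521, 0.0995]
tool_rot: [-3.142, -0.0, -3.008]
contact_force: [-0.9, 0.2, 0.0]
grip_width: 1.003
```

Emit:
apply_moves(delta_pos=[[-0.004, 0, 0], [-0.008, 0, 0], [-0.012, 0, 0], [-0.016, 0, 0], [-0.02, 0, 0], [-0.024, 0, 0], [-0.028, 0, 0], [-0.032, 0, 0]], turn=[[0, 0, 0], [0, 0, 0], [0, 0, 0], [0, 0, 0], [0, 0, 0], [0, 0, 0], [0, 0, 0], [0, 0, 0]], claw=[0, 0, 0, 0, 0, 0, 0, 0])

```text
clock: 3.7
ee_pos: [0.5224, 0.0563, 0.0995]
tool_rot: [-3.142, -0.0, -3.008]
contact_force: [-1.4, -0.2, -0.9]
grip_width: 0.998
```

```bash
cat >> h.py <<'E'
def measure(tag):
    p,d,c=shot("top",tag);W=cloud(d,c)
    g=cv2.cvtColor(p,cv2.COLOR_RGB2HSV)
    roi=np.zeros(d.shape,bool);roi[80:230,180:310]=1
    m=roi&(g[...,1]<80)&(g[...,2]<110)&(abs(W[...,2]-.096)<.008)
    m=cv2.morphologyEx(m.astype(np.uint8),cv2.MORPH_OPEN,np.ones((3,3)))
    n,l,st,ce=cv2.connectedComponentsWithStats(m);i=1+st[1:,4].argmax();P=W[l==i]
    r=cv2.minAreaRect(P[:,:2].astype(np.float32)*1000)
    print('plate pf',(pf(np.array(r[0]))).round(1),np.round(r[1],1),round(r[2],1))
    for nm,m in(("orange",(g[...,0]>8)&(g[...,0]<20)&(g[...,1]>150)&(g[...,2]>90)),("blue",(g[...,0]>100)&(g[...,0]<130)&(g[...,1]>120))):
        n,l,st,ce=cv2.connectedComponentsWithStats((m&roi).astype(np.uint8))
        for i in range(1,n):
            if st[i,4]>20:
                q=pf(W[l==i])*1000;print(nm,ce[i].round(),st[i,4],'x',q[:,0].min().round(1),q[:,0].max().round(1),'y',q[:,1].min().round(1),q[:,1].max().round(1))
    return p
E
python3 - <<'E'
from h import *
measure("t2");to(w(.55,-.016,.1),Y-np.pi)
E
```

```text
plate pf [663.6 -14.4] [109.3 161.1] 7.9
orange [275. 121.] 185 x 720.3 780.9 y -132.9 -79.4
orange [211. 131.] 186 x 476.4 779.2 y -38.1 103.2
orange [283. 161.] 36 x 611.0 643.9 y -133.4 -107.4
orange [214. 172.] 35 x 476.4 643.2 y -38.1 100.7
blue [282. 170.] 58 x 587.7 621.5 y -128.1 -106.4
blue [219. 179.] 52 x 585.9 620.0 y 70.5 92.6
t 3.75 pos [0.5231 0.0565 0.0996] rot [-3.1414e+00  6.0000e-04 -3.0082e+00] F [ 0.68  0.8  -0.04]
shift [-0.0241 -0.0026 -0.0003] turn [-0.0002  0.0006  0.0004]
```

Emit:
apply_moves(delta_pos=[[-0.003, 0, 0], [-0.006, -0.001, 0], [-0.009, -0.001, 0], [-0.012, -0.001, 0], [-0.015, -0.002, 0], [-0.018, -0.002, 0], [-0.021, -0.002, 0], [-0.024, -0.002, 0]], turn=[[0, 0, 0], [0, 0, 0], [0, 0, 0], [0, 0, 0], [0, 0, 0], [0, 0, 0], [0, 0, 0], [0, 0, 0]], claw=[0, 0, 0, 0, 0, 0, 0, 0])

```text
clock: 4.42
ee_pos: [0.5463, 0.0575, 0.0995]
tool_rot: [-3.142, -0.0, -3.009]
contact_force: [-0.3, -0.1, -0.1]
grip_width: 0.997
```

```bash
python3 - <<'E'
from h import *
measure("t3");to(w(.575,-.016,.1),Y-np.pi)
E
```

```text
plate pf [669.2 -21.1] [145.5 169.4] 7.8
orange [276. 122.] 169 x 476.4 779.9 y -132.5 -38.1
orange [211. 131.] 188 x 719.0 778.1 y 46.9 103.3
orange [284. 161.] 31 x 611.3 644.2 y -133.9 -107.8
orange [214. 172.] 35 x 608.8 643.5 y 73.5 100.5
blue [283. 169.] 46 x 579.3 622.1 y -127.8 -107.8
blue [218. 178.] 34 x 586.1 620.6 y 67.2 92.5
t 4.47 pos [0.5469 0.0577 0.0996] rot [-3.1415e+00  6.0000e-04 -3.0083e+00] F [ 0.24 -0.13 -0.21]
shift [-0.0253 -0.0006 -0.0003] turn [-0.0001  0.0006  0.0003]
```

Emit:
apply_moves(delta_pos=[[-0.002, 0, 0], [-0.004, 0, 0], [-0.006, 0, 0], [-0.008, 0, 0], [-0.01, 0, 0], [-0.012, 0, 0], [-0.014, 0, 0], [-0.016, 0, 0]], turn=[[0, 0, 0], [0, 0, 0], [0, 0, 0], [0, 0, 0], [0, 0, 0], [0, 0, 0], [0, 0, 0], [0, 0, 0]], claw=[0, 0, 0, 0, 0, 0, 0, 0])

```text
clock: 5.13
ee_pos: [0.5621, 0.0596, 0.0996]
tool_rot: [-3.142, -0.0, -3.008]
contact_force: [-0.9, -0.7, -0.2]
grip_width: 1.001
```

Emit:
apply_moves(delta_pos=[[-0.001, 0, 0], [-0.002, 0, 0], [-0.003, 0, 0], [-0.003, 0, 0]], turn=[[0, 0, 0], [0, 0, 0], [0, 0, 0], [0, 0, 0]], claw=[0, 0, 0, 0])

```text
clock: 5.47
ee_pos: [0.5651, 0.06, 0.0996]
tool_rot: [-3.142, 0.0, -3.008]
contact_force: [0.1, 1.0, -0.5]
grip_width: 1.003
```

```bash
python3 - <<'E'
from h import *
p=measure("t4");to(w(.575,-.016,.1),Y-np.pi)
cv2.imwrite("pics/t4c.png",cv2.resize(p[85:225,180:310,::-1],(557,600),interpolation=cv2.INTER_CUBIC))
E
```

```text
plate pf [693.9 -17. ] [135.2 160.8] 6.9
orange [275. 121.] 186 x 719.9 780.0 y -132.3 -79.4
orange [211. 131.] 188 x 476.4 790.9 y -38.1 103.7
orange [281. 161.] 53 x 610.7 644.1 y -133.8 -96.8
orange [216. 172.] 53 x 607.5 643.3 y 65.0 100.7
blue [283. 168.] 34 x 476.4 621.2 y -127.6 -38.1
t 5.52 pos [0.565  0.0601 0.0996] rot [-3.1415e+00  2.0000e-04 -3.0084e+00] F [ 0.64 -0.13  0.36]
shift [-0.007  -0.0006 -0.0004] turn [-0.0001  0.0002  0.0002]
```

View pics/t4c.png

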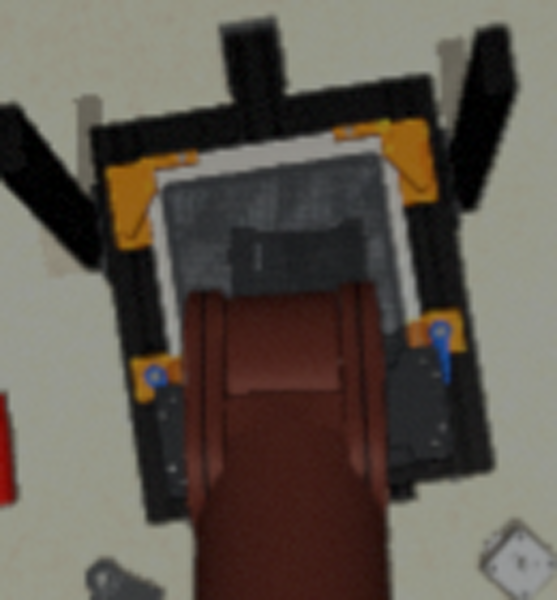

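The plate is square in the mouth of the guides. Its rear edge, from (165,183) to (382,153), is still about 10–15 mm short of the stops at (190,160) and (350,133).

Emit:
apply_moves(delta_pos=[[-0.0015, 0, 0], [-0.003, 0, 0], [-0.0045, 0, 0], [-0.006, 0, 0], [-0.007, 0, 0]], turn=[[0, 0, 0], [0, 0, 0], [0, 0, 0], [0, 0, 0], [0, 0, 0]], claw=[0, 0, 0, 0, 0])

```text
clock: 5.93
ee_pos: [0.572, 0.061, 0.0996]
tool_rot: [-3.142, -0.0, -3.008]
contact_force: [-0.5, 0.6, -0.3]
grip_width: 0.999
```

Emit:
apply_moves(delta_pos=[[-0.001, 0, 0], [-0.002, 0, 0], [-0.003, 0, 0], [-0.003, 0, 0]], turn=[[0, 0, 0], [0, 0, 0], [0, 0, 0], [0, 0, 0]], claw=[0, 0, 0, 0])

```text
clock: 6.27
ee_pos: [0.575, 0.0614, 0.0996]
tool_rot: [-3.141, 0.0, -3.008]
contact_force: [-0.1, -0.7, 0.7]
grip_width: 0.996
```

Emit:
apply_moves(delta_pos=[[-0.001, 0, 0], [-0.002, 0, 0], [-0.002, 0, 0], [-0.002, 0, 0]], turn=[[0, 0, 0], [0, 0, 0], [0, 0, 0], [0, 0, 0]], claw=[0, 0, 0, 0])

```text
clock: 6.6
ee_pos: [0.576, 0.0613, 0.0993]
tool_rot: [-3.141, -0.002, -3.008]
contact_force: [-5.7, -1.9, 2.3]
grip_width: 0.995
```

```bash
python3 - <<'E'
from h import *
from cell import robot
F=[];
for i in range(3):
    p=measure("t5") if i==0 else shot("side",f"s5{i}")[0]
    s=robot.state();F.append(np.r_[s['contact_force'],s['ft_torque'],s['ee_pos']])
print(np.array(F).round(3))
a=cv2.resize(load("t5")[0][85:165,195:295,::-1],(700,560),interpolation=cv2.INTER_CUBIC)
cv2.imwrite("pics/t5c.png",a)
E
```

```text
plate pf [699.5 -19.8] [146.  166.8] 7.3
orange [274. 121.] 196 x 476.4 780.1 y -132.5 -38.1
orange [212. 130.] 202 x 719.2 779.3 y 34.0 103.8
orange [283. 161.] 35 x 476.4 643.8 y -133.6 -38.1
orange [215. 172.] 40 x 476.4 643.3 y -38.1 100.2
blue [283. 169.] 31 x 581.8 619.9 y -127.8 -109.2
[[-5.607 -1.014  2.948 -0.159  1.163  0.13   0.576  0.061  0.099]
 [-5.087 -2.093  2.517 -0.16   1.129  0.138  0.576  0.061  0.099]
 [-5.1   -1.933  1.495 -0.185  1.143  0.151  0.576  0.061  0.099]]
```

View pics/t5c.png

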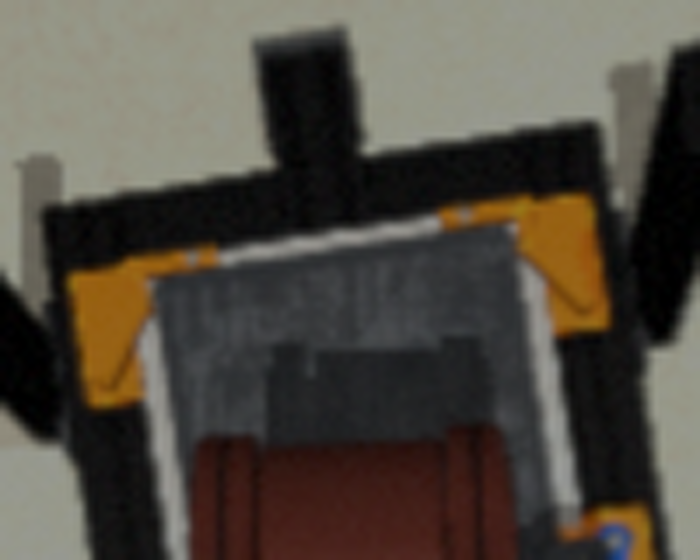

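The plate's rear edge now meets both orange stops: left end at (158,283), right end at (510,228). The push is about 5.5 N with its resultant 26 mm left of centre, so both stops are loaded. I'll add a slight twist to firm up the right side.

Emit:
apply_moves(delta_pos=[[-0.0003, 0, 0], [-0.0005, 0, 0], [-0.0005, 0, 0]], turn=[[0, 0, -0.006], [0, 0, -0.012], [0, 0, -0.012]], claw=[0, 0, 0])

```text
clock: 7.0
ee_pos: [0.5761, 0.0611, 0.0991]
tool_rot: [-3.141, -0.003, -2.997]
contact_force: [-6.1, -2.1, 2.0]
grip_width: 0.999
```

```bash
python3 - <<'E'
from h import *
from cell import robot
s=robot.state();print(s['contact_force'],s['ft_torque'],s['ee_pos'],s['tool_rot'])
E
```

```text
[-6.09379942 -2.09672662  2.04598974] [-0.41984497  1.29573511 -0.31812801] [0.57610667 0.06110846 0.09913271] [-3.14145931e+00 -2.66425013e-03 -2.99693813e+00]
```

Emit:
apply_moves(delta_pos=[[0.002, 0, 0], [0.005, 0, 0], [0.01, 0, 0], [0.02, 0, 0], [0.035, 0, 0], [0.06, 0, -0.01], [0.09, 0, -0.04], [0.11, 0, -0.08]], turn=[[0, 0, 0], [0, 0, 0], [0, 0, 0], [0, 0, 0.006], [0, 0, 0.01], [0, 0, 0.01], [0, 0, 0.01], [0, 0, 0.01]], claw=[0, 0, 0, 0, 0, 100, 200, 255])

```text
clock: 7.67
ee_pos: [0.4658, 0.0448, 0.1744]
tool_rot: [-3.14, -0.006, -3.007]
contact_force: [1.3, 0.6, 0.7]
grip_width: 0.85
```

Emit:
apply_moves(delta_pos=[[0, 0.04, -0.02], [0, 0.08, -0.03], [0, 0.12, -0.03], [0, 0.15, -0.03], [0, 0.15, -0.03], [0, 0.15, -0.03]], turn=[[0, 0, 0], [0, 0, 0], [0, 0, 0], [0, 0, 0], [0, 0, 0], [0, 0, 0]], claw=[255, 255, 255, 255, 255, 255])

```text
clock: 8.17
ee_pos: [0.4489, 0.196, 0.2061]
tool_rot: [-3.141, 0.0, -3.003]
contact_force: [-0.2, -0.6, -0.0]
grip_width: 0.402
```

```bash
python3 - <<'E'
from h import *
p=measure("t6");to(w(.575,.15,.2),Y-np.pi)
a=cv2.resize(p[85:205,190:310,::-1],(600,600),interpolation=cv2.INTER_CUBIC)
cv2.imwrite("pics/t6c.png",a)
E
```

```text
plate pf [680.8 -17. ] [181.7 161.6] 7.8
orange [274. 121.] 195 x 476.4 793.4 y -132.3 -38.1
orange [211. 131.] 188 x 718.9 791.9 y 47.0 103.6
orange [283. 161.] 37 x 610.6 644.2 y -135.0 -107.4
orange [215. 172.] 39 x 608.8 637.0 y 73.3 99.6
blue [282. 170.] 55 x 587.1 621.5 y -127.7 -109.4
blue [219. 180.] 51 x 585.9 620.8 y 70.3 92.8
blue [258. 225.] 27 x 438.5 452.9 y -26.3 -9.9
t 8.22 pos [0.4494 0.1943 0.206 ] rot [-3.1411 -0.     -3.0055] F [ 0.78 -2.    0.54]
shift [-0.1038  0.0167  0.006 ] turn [-0.0005 -0.      0.0031]
```

View pics/t6c.png

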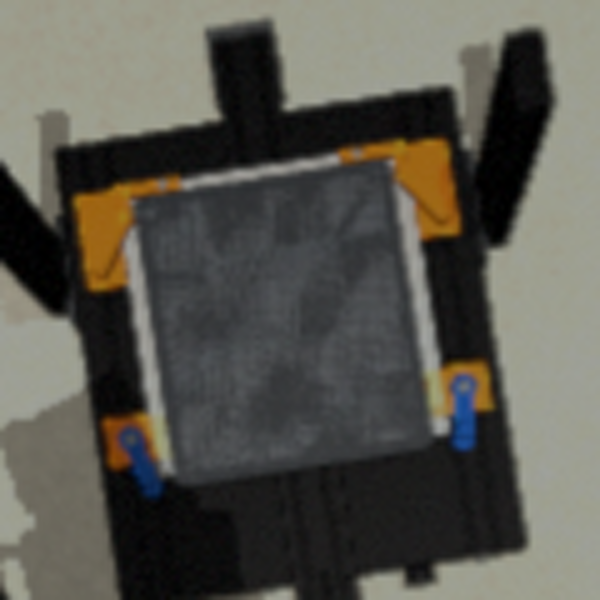

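```bash
python3 - <<'E'
from h import *
p,d,c=load("t6");W=cloud(d,c);q=pf(W)*1000
for n,(u,v) in dict(bossL=(130,438),bossR=(463,384),tipL=(152,490),tipR=(464,443)).items():
    u=190+u/5-.4;v=85+v/5-.4;i,j=int(round(v)),int(round(u))
    print(n,q[i-1:i+2,j-1:j+2].reshape(-1,2).mean(0).round(1),W[i-1:i+2,j-1:j+2,2].round(3).tolist())
# plate edges, bed strip: profile along printer x / y lines in gray
g=cv2.cvtColor(p,cv2.COLOR_RGB2GRAY).astype(float);hsv=cv2.cvtColor(p,cv2.COLOR_RGB2HSV)
from scipy.interpolate import griddata
from scipy.ndimage import map_coordinates
K=c['intrinsics'];k=float(c['k1']);r=rot(c['rotation'])
def px(x,y,z):
    P=np.array(w(x/1000,y/1000,z/1000));C=r.inv().apply(P-c['eye']);a=C[:2]/C[2];a=a*(1+k*(a@a));return K[0,0]*a[0]+K[0,2],K[1,1]*a[1]+K[1,2]
ch=[p[...,i].astype(float) for i in range(3)]
for y in (-80,-65,-50,-30,-17,0,20,33,48):
    s=[];
    for x in range(755,800,3):
        u,v=px(x,y,97);s.append(tuple(int(map_coordinates(a,[[v],[u]],order=1)[0]) for a in ch[::2]))
    print(y,s)
for y in (-80,-50,-17,20,48):
    print('front',y,[int(map_coordinates(g,[[px(x,y,97)[1]],[px(x,y,97)[0]]],order=1)[0]) for x in range(560,620,4)])
E
```

```text
bossL [623.9  83.9] [[0.102, 0.107, 0.106], [0.104, 0.103, 0.108], [0.108, 0.106, 0.103]]
bossR [ 626.8 -118.5] [[0.101, 0.106, 0.105], [0.104, 0.107, 0.107], [0.103, 0.107, 0.106]]
tipL [590.   77.6] [[0.111, 0.113, 0.099], [0.109, 0.107, 0.104], [0.051, 0.107, 0.05]]
tipR [ 591. -113.] [[0.101, 0.113, 0.122], [0.105, 0.107, 0.108], [0.054, 0.102, 0.108]]
-80 [(63, 67), (60, 63), (58, 63), (53, 57), (52, 55), (63, 44), (110, 41), (137, 53), (115, 45), (66, 25), (27, 16), (15, 14), (15, 16), (14, 15), (14, 15)]
-65 [(69, 72), (66, 71), (66, 71), (60, 65), (52, 55), (63, 60), (117, 92), (140, 107), (108, 65), (50, 25), (20, 14), (14, 12), (15, 14), (15, 15), (15, 15)]
-50 [(58, 62), (54, 58), (50, 53), (49, 53), (51, 55), (74, 75), (129, 123), (135, 128), (69, 65), (25, 23), (17, 17), (15, 16), (14, 13), (16, 14), (14, 12)]
-30 [(55, 59), (58, 62), (55, 58), (51, 55), (53, 56), (79, 78), (135, 128), (135, 128), (64, 60), (19, 19), (11, 12), (13, 13), (10, 10), (8, 10), (11, 9)]
-17 [(65, 68), (60, 63), (57, 62), (52, 56), (51, 54), (72, 72), (116, 112), (125, 121), (79, 77), (32, 32),
[... 328 characters left out ...]
5, 15), (13, 13), (10, 10), (12, 12)]
33 [(62, 68), (58, 64), (59, 64), (53, 59), (49, 53), (69, 58), (132, 81), (139, 88), (91, 38), (40, 15), (20, 16), (15, 15), (14, 14), (15, 14), (16, 16)]
48 [(54, 58), (51, 56), (52, 57), (51, 55), (51, 51), (75, 42), (122, 36), (145, 50), (125, 45), (54, 21), (17, 15), (13, 12), (11, 12), (14, 15), (13, 12)]
front -80 [29, 28, 28, 27, 26, 27, 24, 26, 44, 57, 68, 68, 65, 64, 61]
front -50 [27, 28, 27, 26, 26, 25, 25, 26, 51, 59, 61, 61, 65, 68, 69]
front -17 [27, 29, 28, 28, 27, 27, 28, 27, 46, 58, 67, 73, 79, 76, 75]
front 20 [27, 26, 27, 26, 26, 26, 25, 26, 46, 59, 74, 79, 74, 79, 77]
front 48 [9, 9, 9, 11, 22, 25, 23, 25, 51, 58, 62, 71, 71, 74, 77]
```

The plate is square and home: rear edge at x≈771 everywhere, with about 8 mm of bed showing behind it, and front edge at 592. The nest is at (681.5,-17) in printer axes. That puts the pins at (624.5,84.8) and (624.5,-119), with the left clip at about 0.26 rad and the right at about 0.13. Left clip first.

Emit:
apply_moves(delta_pos=[[-0.03, 0, 0], [-0.065, -0.005, 0], [-0.1, -0.015, 0], [-0.126, -0.018, 0], [-0.126, -0.018, 0.03], [-0.126, -0.018, 0.06], [-0.126, -0.018, 0.085], [-0.126, -0.018, 0.085]], turn=[[0, 0, 0], [0, 0, 0], [0, 0, 0], [0, 0, 0], [0, 0, 0], [0, 0, 0], [0, 0, 0], [0, 0, 0]], claw=[255, 255, 255, 255, 255, 255, 255, 255])

```text
clock: 8.88
ee_pos: [0.5745, 0.1904, 0.1161]
tool_rot: [-3.138, -0.007, -3.009]
contact_force: [-0.5, -1.0, -0.8]
grip_width: 0.009
```

```bash
python3 - <<'E'
from h import *
from cell import robot
s=robot.state();print(pf(s['ee_pos'])*1000,s['grip_width'])
to(w(.5946,.0961,.121),Y-np.pi)
E
```

```text
[594.63823939 112.57732922] 0.00920181434220551
t 8.88 pos [0.5745 0.1904 0.1161] rot [-3.1381 -0.0075 -3.0092] F [-0.46 -1.05 -0.76]
shift [ 0.0001 -0.0165 -0.0048] turn [-0.0035 -0.0075 -0.0006]
```

Emit:
apply_moves(delta_pos=[[0.001, 0, 0], [0.003, -0.01, 0], [0.003, -0.019, 0], [0.004, -0.028, 0], [0.0035, -0.038, 0], [0, -0.047, 0], [-0.003, -0.051, 0], [-0.006, -0.054, 0]], turn=[[0, 0, 0], [0, 0, 0], [0, 0, 0], [0, 0, 0], [0, 0, 0], [0, 0, 0], [0, 0, 0], [0, 0, 0]], claw=[255, 255, 255, 255, 255, 255, 255, 255])

```text
clock: 9.55
ee_pos: [0.5899, 0.1497, 0.1226]
tool_rot: [3.13, 0.002, -3.0]
contact_force: [-4.5, 31.7, 1.9]
grip_width: 0.003
```

Emit:
apply_moves(delta_pos=[[-0.001, -0.001, 0], [-0.003, -0.002, 0], [-0.004, -0.003, 0], [-0.004, -0.003, 0]], turn=[[0, 0, 0], [0, 0, 0], [0, 0, 0], [0, 0, 0]], claw=[255, 255, 255, 255])

```text
clock: 9.88
ee_pos: [0.594, 0.1502, 0.1226]
tool_rot: [3.129, 0.002, -2.997]
contact_force: [-4.2, 31.3, 2.8]
grip_width: 0.004
```

Emit:
apply_moves(delta_pos=[[-0.001, 0, 0], [-0.002, 0, 0], [-0.002, 0, 0]], turn=[[0, 0, 0], [0, 0, 0], [0, 0, 0]], claw=[255, 255, 255])

```text
clock: 10.13
ee_pos: [0.5959, 0.1505, 0.1226]
tool_rot: [3.129, 0.002, -2.997]
contact_force: [-3.6, 30.8, 1.9]
grip_width: 0.005
```

```bash
python3 - <<'E'
from h import *
from cell import robot
s=robot.state();print(pf(s['ee_pos'])*1000,s['ee_pos'],s['contact_force'],s['ft_torque'])
E
```

```text
[610.6176921   70.13598567] [0.59592443 0.15048952 0.12261113] [-3.61952952 30.81459692  1.920889  ] [7.10673929 0.94545034 0.32689563]
```

A 31 N side force: the finger is wedged against the post. I'll back off outward and look.

Emit:
apply_moves(delta_pos=[[0.002, 0.008, 0], [0.002, 0.014, 0], [0.002, 0.02, 0], [0.002, 0.025, -0.02], [0.002, 0.025, -0.06], [0.02, 0.03, -0.08], [0.06, 0.03, -0.08], [0.09, 0.03, -0.08]], turn=[[0, 0, 0], [0, 0, 0], [0, 0, 0], [0, 0, 0], [0, 0, 0], [0, 0, 0], [0, 0, 0], [0, 0, 0]], claw=[255, 255, 255, 255, 255, 255, 255, 255])

```text
clock: 10.8
ee_pos: [0.5032, 0.1551, 0.2022]
tool_rot: [-3.141, 0.002, -3.008]
contact_force: [0.6, 0.4, 0.2]
grip_width: 0.006
```

Emit:
apply_moves(delta_pos=[[0.03, 0.03, 0], [0.04, 0.06, 0], [0.04, 0.06, 0]], turn=[[0, 0, 0], [0, 0, 0], [0, 0, 0]], claw=[255, 255, 255])

```text
clock: 11.05
ee_pos: [0.4526, 0.215, 0.2015]
tool_rot: [3.139, -0.0, -3.001]
contact_force: [0.4, 1.2, -0.5]
grip_width: 0.006
```

```bash
python3 - <<'E'
from h import *
from cell import robot
s=robot.state();print(pf(s['ee_pos'])*1000,s['ee_pos'],s['contact_force'])
p=measure("t7")
a=cv2.resize(p[85:205,190:310,::-1],(600,600),interpolation=cv2.INTER_CUBIC)
cv2.imwrite("pics/t7c.png",a)
E
```

```text
[477.11140576 153.05655416] [0.45260125 0.21497374 0.2015409 ] [ 0.445545    1.15242157 -0.49675312]
plate pf [669.7 -16.7] [182.2 160.8] 7.5
orange [275. 122.] 194 x 717.1 789.9 y -132.5 -79.0
orange [211. 132.] 186 x 476.4 788.9 y -38.1 103.7
orange [281. 162.] 59 x 610.7 641.3 y -135.3 -97.4
orange [215. 174.] 45 x 605.4 640.9 y 74.3 99.8
blue [283. 170.] 56 x 584.1 621.0 y -127.3 -109.3
blue [223. 172.] 40 x 615.1 625.6 y 47.6 85.3
blue [258. 225.] 28 x 438.5 452.8 y -26.8 -9.9
```

View pics/t7c.png

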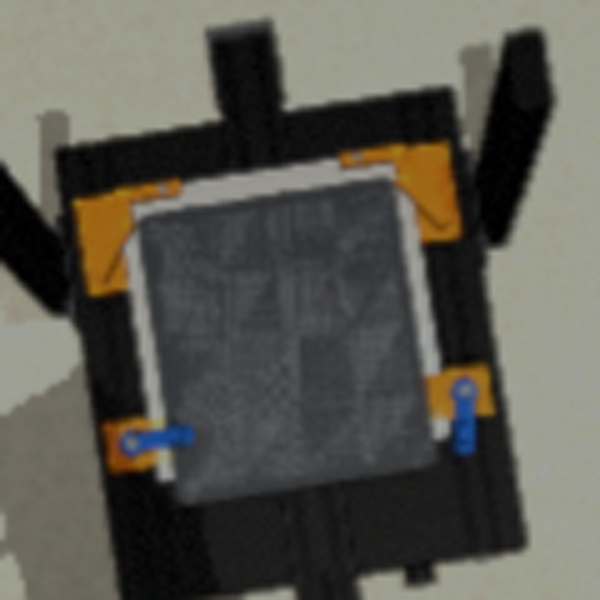

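The left clip is almost in, but the plate slid about 9 mm forward off its stops (rear edge from (140,212) to (395,180), with a wide bed strip behind). It was probably the jolt from the wedged push. I'll reopen the left clip, re-seat the plate, then close the clips more gently along true arcs.

Emit:
apply_moves(delta_pos=[[-0.03, -0.017, 0], [-0.06, -0.034, 0], [-0.09, -0.051, 0], [-0.12, -0.068, 0], [-0.15, -0.085, 0], [-0.167, -0.095, 0.01], [-0.167, -0.095, 0.025], [-0.167, -0.095, 0.04]], turn=[[0, 0, 0], [0, 0, 0], [0, 0, 0], [0, 0, 0], [0, 0, 0], [0, 0, 0], [0, 0, 0], [0, 0, 0]], claw=[255, 255, 255, 255, 255, 255, 255, 255])

```text
clock: 11.77
ee_pos: [0.6362, 0.1351, 0.1604]
tool_rot: [-3.139, 0.001, -3.011]
contact_force: [-0.1, -0.2, -0.1]
grip_width: 0.005
```

Emit:
apply_moves(delta_pos=[[0, 0, 0.01], [0, 0, 0.02], [0, 0, 0.03], [0, 0, 0.036], [0, 0, 0.039], [0, 0, 0.039]], turn=[[0, 0, 0], [0, 0, 0], [0, 0, 0], [0, 0, 0], [0, 0, 0], [0, 0, 0]], claw=[255, 255, 255, 255, 255, 255])

```text
clock: 12.27
ee_pos: [0.6338, 0.139, 0.1217]
tool_rot: [-3.141, -0.001, -3.006]
contact_force: [-0.1, -0.1, 0.2]
grip_width: 0.005
```

```bash
python3 - <<'E'
from h import *
from cell import robot
s=robot.state();print((pf(s['ee_pos'])*1000).round(1),s['contact_force'].round(1),s['joint_pos'].round(2))
to(w(.644,.058,.122),Y-np.pi)
E
```

```text
[646.6  53.7] [-0.1 -0.1  0.2] [-0.64  0.44  0.46  1.62 -0.21  1.13  1.58]
t 12.27 pos [0.6338 0.139  0.1217] rot [-3.1414e+00 -6.0000e-04 -3.0062e+00] F [-0.14 -0.06  0.15]
shift [ 0.0026  0.0043 -0.0003] turn [-0.0002 -0.0006  0.0024]
```

Emit:
apply_moves(delta_pos=[[0.005, 0.003, 0], [0.01, 0.005, 0], [0.014, 0.006, 0], [0.017, 0.007, 0], [0.021, 0.009, 0], [0.025, 0.011, 0], [0.028, 0.014, 0], [0.031, 0.017, 0]], turn=[[0, 0, 0], [0, 0, 0], [0, 0, 0], [0, 0, 0], [0, 0, 0], [0, 0, 0], [0, 0, 0], [0, 0, 0]], claw=[255, 255, 255, 255, 255, 255, 255, 255])

```text
clock: 12.93
ee_pos: [0.6007, 0.152, 0.1223]
tool_rot: [3.141, 0.0, -3.006]
contact_force: [0.3, -0.1, 0.7]
grip_width: 0.003
```

Emit:
apply_moves(delta_pos=[[0.002, 0.003, 0], [0.004, 0.006, 0], [0.005, 0.009, 0], [0.005, 0.012, 0], [0.005, 0.012, -0.01], [0.005, 0.012, -0.03], [0.005, 0.012, -0.06], [0.03, 0.012, -0.08]], turn=[[0, 0, 0], [0, 0, 0], [0, 0, 0], [0, 0, 0], [0, 0, 0], [0, 0, 0], [0, 0, 0], [0, 0, 0]], claw=[255, 255, 255, 255, 255, 255, 255, 255])

```text
clock: 13.6
ee_pos: [0.5725, 0.1596, 0.2048]
tool_rot: [-3.141, 0.003, -3.007]
contact_force: [-0.4, 0.8, 1.4]
grip_width: 0.005
```

Emit:
apply_moves(delta_pos=[[0.03, 0.0, 0], [0.07, 0.02, 0], [0.1, 0.05, 0], [0.13, 0.07, 0], [0.15, 0.07, 0], [0.15, 0.07, 0]], turn=[[0, 0, 0], [0, 0, 0], [0, 0, 0], [0, 0, 0], [0, 0, 0], [0, 0, 0]], claw=[255, 200, 100, 0, 0, 0])

```text
clock: 14.1
ee_pos: [0.4081, 0.2097, 0.203]
tool_rot: [3.141, -0.001, -3.002]
contact_force: [0.6, -0.2, 0.4]
grip_width: 0.3
```

```bash
cat >> h.py <<'E'
def edges(tag):
    """plate front/rear edge, bed rear, clip angle estimates (printer axes, mm) from a saved top picture"""
    p,d,c=load(tag);K=c['intrinsics'];k=float(c['k1']);r=rot(c['rotation']);g=cv2.cvtColor(p,cv2.COLOR_RGB2GRAY).astype(float)
    xs=np.arange(560,810.,.5)
    def prof(y,z):
        P=np.array([w(x/1000,y/1000,z/1000) for x in xs]);C=r.inv().apply(P-c['eye']);a=C[:,:2]/C[:,2:];a=a*(1+k*(a**2).sum(1,keepdims=True))
        uv=(a*K[0,0]+K[:2,2]).astype(np.float32);return cv2.remap(g.astype(np.float32),uv[:,:1].copy(),uv[:,1:].copy(),cv2.INTER_LINEAR).ravel()
    for y in (-60,-30,-17,0,30):
        f=np.convolve(np.gradient(prof(y,97)),np.ones(9)/9,'same');m=(xs>730)&(xs<795)
        print(y,'front',xs[(xs<630)][f[xs<630][8:].argmax()+8],'rear',xs[m][f[m].argmax()],'bedrear',xs[m][f[m].argmin()])
    W=cloud(d,c);q=pf(W)*1000;h=cv2.cvtColor(p,cv2.COLOR_RGB2HSV)
    b=(h[...,0]>100)&(h[...,0]<130)&(h[...,1]>120)&(W[...,2]>.09)&(W[...,2]<.14)&(q[...,0]>550)&(q[...,0]<660)
    for s,nm in((1,'L'),(-1,'R')):
        Q=q[b&(s*(q[...,1]+17)>30)&(abs(q[...,1]+17)<130)]
        if len(Q)>10:
            l=cv2.fitLine(Q.astype(np.float32),cv2.DIST_L2,0,.01,.01).ravel();v=l[:2]*np.sign(l[0] if abs(l[0])>.4 else s*l[1])
            print(nm,len(Q),'mean',Q.mean(0).round(1),'range',Q.min(0).round(),Q.max(0).round(),'angle',np.arctan2(s*v[1],v[0]).round(2))
E
python3 - <<'E'
from h import *
from cell import robot
s=robot.state();print((pf(s['ee_pos'])*1000).round(1),s['ee_pos'],s['contact_force'].round(1))
p,_,_=shot("top","t8")
for t in ("t6","t7","t8"): print(t);edges(t)
E
```

```text
[432.4 153.7] [0.40814596 0.20970963 0.20295344] [ 0.6 -0.2  0.4]
t6
-60 front 591.0 rear 772.0 bedrear 779.5
-30 front 591.0 rear 770.5 bedrear 778.0
-17 front 591.0 rear 772.0 bedrear 779.0
0 front 590.5 rear 771.5 bedrear 779.0
30 front 590.5 rear 770.5 bedrear 778.0
L 38 mean [602.3  78.3] range [586.  70.] [628.  87.] angle 0.29
R 42 mean [ 603.6 -115.7] range [ 587. -122.] [ 627. -110.] angle 0.09
t7
-60 front 580.0 rear 759.5 bedrear 776.5
-30 front 579.0 rear 761.0 bedrear 775.0
-17 front 579.5 rear 760.0 bedrear 776.5
0 front 579.0 rear 759.5 bedrear 776.0
30 front 579.0 rear 761.0 bedrear 775.0
L 40 mean [620.2  63.3] range [615.  48.] [626.  85.] angle 1.58
R 45 mean [ 601.7 -115.5] range [ 584. -122.] [ 627. -109.] angle 0.1
t8
-60 front 577.5 rear 757.5 bedrear 773.5
-30 front 577.5 rear 758.0 bedrear 774.5
-17 front 577.5 rear 757.5 bedrear 773.5
0 front 577.0 rear 757.5 bedrear 773.5
30 front 577.0 rear 758.0 bedrear 774.5
L 39 mean [599.4  74.6] range [585.  65.] [617.  86.] angle 0.48
R 43 mean [ 599.1 -115.2] range [ 581. -122.] [ 618. -109.] angle 0.12
```

Emit:
apply_moves(delta_pos=[[-0.02, -0.03, 0], [-0.04, -0.06, 0], [-0.06, -0.09, 0], [-0.08, -0.12, 0], [-0.1, -0.15, 0], [-0.113, -0.169, 0.01], [-0.113, -0.169, 0.035], [-0.113, -0.169, 0.06]], turn=[[0, 0, 0], [0, 0, 0], [0, 0, 0], [0, 0, 0], [0, 0, 0], [0, 0, 0], [0, 0, 0], [0, 0, 0]], claw=[0, 0, 0, 0, 0, 0, 0, 0])

```text
clock: 14.82
ee_pos: [0.5491, 0.0534, 0.1426]
tool_rot: [-3.14, 0.003, -3.011]
contact_force: [0.5, 2.1, -0.6]
grip_width: 0.941
```

Emit:
apply_moves(delta_pos=[[0, 0, 0.02], [0, 0, 0.035], [0, 0, 0.043], [0, 0, 0.043], [-0.004, 0, 0.043], [-0.008, 0, 0.043], [-0.012, 0, 0.043], [-0.015, 0, 0.043]], turn=[[0, 0, 0], [0, 0, 0], [0, 0, 0], [0, 0, 0], [0, 0, 0], [0, 0, 0], [0, 0, 0], [0, 0, 0]], claw=[0, 0, 0, 0, 0, 0, 0, 0])

```text
clock: 15.48
ee_pos: [0.5626, 0.0587, 0.1002]
tool_rot: [3.141, 0.002, -3.006]
contact_force: [0.2, -0.1, -0.5]
grip_width: 1.004
```

```bash
python3 - <<'E'
from h import *
from cell import robot
s=robot.state();print((pf(s['ee_pos'])*1000).round(1),s['ee_pos'],s['tool_rot'],s['contact_force'].round(1),s['grip_width'])
E
```

```text
[565.4 -16.4] [0.5626072  0.05871039 0.10024001] [ 3.14133514e+00  1.89425959e-03 -3.00616538e+00] [ 0.2 -0.1 -0.5] 1.0035554372464615
```

Emit:
apply_moves(delta_pos=[[-0.0015, 0, 0], [-0.003, 0, 0], [-0.0045, 0, 0], [-0.006, 0, 0], [-0.0075, 0, 0], [-0.009, 0, 0], [-0.0105, 0, 0], [-0.012, 0, 0]], turn=[[0, 0, 0], [0, 0, 0], [0, 0, 0], [0, 0, 0], [0, 0, 0], [0, 0, 0], [0, 0, 0], [0, 0, 0]], claw=[0, 0, 0, 0, 0, 0, 0, 0])

```text
clock: 16.15
ee_pos: [0.5732, 0.06, 0.0992]
tool_rot: [-3.142, -0.0, -3.006]
contact_force: [-0.3, -0.3, -0.0]
grip_width: 1.004
```

Emit:
apply_moves(delta_pos=[[-0.001, 0, 0], [-0.002, 0, 0], [-0.002, 0, 0]], turn=[[0, 0, 0], [0, 0, 0], [0, 0, 0]], claw=[0, 0, 0])

```text
clock: 16.4
ee_pos: [0.5754, 0.0603, 0.0992]
tool_rot: [-3.141, 0.0, -3.006]
contact_force: [-0.1, 0.5, 0.0]
grip_width: 0.999
```

Emit:
apply_moves(delta_pos=[[-0.001, 0, 0], [-0.001, 0, 0], [-0.001, 0, 0]], turn=[[0, 0, 0], [0, 0, 0], [0, 0, 0]], claw=[0, 0, 0])

```text
clock: 16.65
ee_pos: [0.576, 0.0603, 0.0991]
tool_rot: [-3.141, -0.0, -3.006]
contact_force: [-1.5, -0.7, 0.3]
grip_width: 1.0
```

```bash
python3 - <<'E'
from h import *
from cell import robot
for i in range(2):
    shot("top","t9");s=robot.state();print((pf(s['ee_pos'])*1000).round(1),s['tool_rot'],s['contact_force'].round(1),s['ft_torque'].round(2))
edges("t9")
E
```

```text
[578.9 -16.6] [-3.14146974e+00 -3.32581528e-04 -3.00637899e+00] [-1.2 -0.1 -0.5] [-0.1   0.32  0.01]
[578.9 -16.6] [-3.14147318e+00 -3.65604019e-04 -3.00643741e+00] [-0.7 -0.6  0.5] [-0.1   0.27 -0.01]
-60 front 616.0 rear 771.5 bedrear 779.5
-30 front 612.5 rear 770.5 bedrear 778.0
-17 front 614.5 rear 772.0 bedrear 779.0
0 front 617.0 rear 771.5 bedrear 779.0
30 front 619.0 rear 770.5 bedrear 778.0
R 12 mean [ 604.9 -119.7] range [ 590. -122.] [ 620. -119.] angle 0.03
```

Emit:
apply_moves(delta_pos=[[-0.0006, 0, 0], [-0.0012, 0, 0], [-0.0012, 0, 0], [-0.0012, 0, 0]], turn=[[0, 0, 0], [0, 0, 0], [0, 0, 0], [0, 0, 0]], claw=[0, 0, 0, 0])

```text
clock: 17.08
ee_pos: [0.5763, 0.0603, 0.0989]
tool_rot: [-3.142, -0.002, -3.007]
contact_force: [-5.4, -0.9, 3.1]
grip_width: 1.001
```

```bash
python3 - <<'E'
from h import *
from cell import robot
s=robot.state();print((pf(s['ee_pos'])*1000).round(1),s['tool_rot'],s['contact_force'].round(1),s['ft_torque'].round(2))
E
```

```text
[579.2 -16.7] [-3.14156810e+00 -2.38637249e-03 -3.00651665e+00] [-5.4 -0.9  3.1] [-0.25  1.34  0.14]
```

Home with 5.5 N. Now I retreat, close the gripper and turn it 35° so the face pushes the left post along its arc.

Emit:
apply_moves(delta_pos=[[0.002, 0, 0], [0.006, 0, 0], [0.015, 0, 0], [0.03, 0, 0], [0.05, 0, -0.03], [0.07, 0.01, -0.07], [0.07, 0.04, -0.09], [0.07, 0.08, -0.09]], turn=[[0, 0, 0], [0, 0, 0], [0, 0, 0], [0, 0, 0], [0, 0, 0], [0, 0, 0], [0, 0, 0], [0, 0, 0]], claw=[0, 0, 0, 0, 0, 128, 255, 255])

```text
clock: 17.75
ee_pos: [0.499, 0.1287, 0.1948]
tool_rot: [3.138, 0.008, -3.012]
contact_force: [2.4, 1.1, 0.4]
grip_width: 0.851
```

Emit:
apply_moves(delta_pos=[[-0.01, 0.004, 0], [-0.02, 0.008, 0], [-0.03, 0.012, 0], [-0.04, 0.016, 0], [-0.05, 0.02, 0], [-0.06, 0.024, 0], [-0.068, 0.027, 0], [-0.068, 0.027, 0.02]], turn=[[0, 0, 0.08], [0, 0, 0.17], [0, 0, 0.26], [0, 0, 0.35], [0, 0, 0.44], [0, 0, 0.53], [0, 0, 0.61], [0, 0, 0.61]], claw=[255, 255, 255, 255, 255, 255, 255, 255])

```text
clock: 18.42
ee_pos: [0.5636, 0.1678, 0.1722]
tool_rot: [3.136, 0.004, 2.662]
contact_force: [0.5, 0.7, 0.1]
grip_width: 0.243
```

```bash
python3 - <<'E'
from h import *
from cell import robot
shot("top","t10");edges("t10")
s=robot.state();print((pf(s['ee_pos'])*1000).round(1),s['grip_width'])
to(w(.580,.0867,.122),Y-np.pi-.611)
E
```

```text
-60 front 591.0 rear 771.5 bedrear 779.5
-30 front 591.0 rear 770.5 bedrear 778.0
-17 front 591.5 rear 771.0 bedrear 779.0
0 front 612.5 rear 771.5 bedrear 779.0
30 front 591.0 rear 770.5 bedrear 778.0
R 42 mean [ 603.6 -115.7] range [ 587. -122.] [ 627. -110.] angle 0.09
[577.5  90.8] 0.20260953279303534
t 18.47 pos [0.5603 0.1666 0.1663] rot [-3.1405e+00 -3.0000e-04  2.6662e+00] F [-1.91 -1.06 -4.53]
shift [-0.0044 -0.0019  0.0443] turn [-0.001  -0.0003  0.0026]
```

Emit:
apply_moves(delta_pos=[[0, 0, 0], [0, 0, 0.01], [0, 0, 0.02], [0, 0, 0.03], [0, 0, 0.039], [0, 0, 0.045], [0, 0, 0.046], [0, 0, 0.046]], turn=[[0, 0, 0], [0, 0, 0], [0, 0, 0], [0, 0, 0], [0, 0, 0], [0, 0, 0], [0, 0, 0], [0, 0, 0]], claw=[255, 255, 255, 255, 255, 255, 255, 255])

```text
clock: 19.13
ee_pos: [0.5607, 0.1662, 0.1227]
tool_rot: [-3.141, -0.0, 2.667]
contact_force: [0.2, 0.7, -0.1]
grip_width: 0.005
```

```bash
python3 - <<'E'
from h import *
from cell import robot
s=robot.state();print((pf(s['ee_pos'])*1000).round(1),s['ee_pos'],s['grip_width'],s['contact_force'].round(1))
r=rot(s['tool_rot']);f=pf(s['ee_pos'])*1000
for th in (.5,.7,.9,1.1,1.3,1.45,1.57,1.65):
    F=np.array([624.5-27*np.cos(th)-13.9,84.8-27*np.sin(th)+9.8]);v=w(*((F-f)/1000),0);v=[v[0],v[1],0.122-s['ee_pos'][2]]
    print(th,F.round(1),r.inv().apply(v).round(4))
print('unit +x',r.inv().apply(w(1,0,0)).round(3),'+y',r.inv().apply(w(0,1,0)).round(3))
E
```

```text
[577.8  90.4] [0.5606933  0.16618285 0.1226755 ] 0.004963164013307242 [ 0.2  0.7 -0.1]
0.5 [586.9  81.7] [-0.0125 -0.0019  0.0007]
0.7 [589.9  77.2] [-0.0175 -0.0038  0.0007]
0.9 [593.8  73.5] [-0.0228 -0.0047  0.0007]
1.1 [598.4  70.5] [-0.0282 -0.0045  0.0007]
1.3 [603.4  68.6] [-0.0335 -0.0033  0.0007]
1.45 [607.3  67.8] [-0.0372 -0.0016  0.0007]
1.57 [610.6  67.6] [-0.0399  0.      0.0007]
1.65 [612.7  67.7] [-0.0416  0.0013  0.0007]
unit +x [-0.821  0.571 -0.001] +y [ 0.571  0.821 -0.   ]
```

Emit:
apply_moves(delta_pos=[[-0.004, 0, 0], [-0.008, -0.001, 0], [-0.012, -0.002, 0], [-0.015, -0.003, 0], [-0.018, -0.004, 0], [-0.021, -0.0045, 0], [-0.024, -0.005, 0], [-0.027, -0.005, 0]], turn=[[0, 0, 0], [0, 0, 0], [0, 0, 0], [0, 0, 0], [0, 0, 0], [0, 0, 0], [0, 0, 0], [0, 0, 0]], claw=[255, 255, 255, 255, 255, 255, 255, 255])

```text
clock: 19.8
ee_pos: [0.5829, 0.1492, 0.1232]
tool_rot: [-3.141, -0.0, 2.667]
contact_force: [-1.0, 0.3, -0.9]
grip_width: 0.008
```

Emit:
apply_moves(delta_pos=[[-0.002, 0.0005, 0], [-0.004, 0.001, 0], [-0.006, 0.0015, 0], [-0.008, 0.0025, 0]], turn=[[0, 0, 0], [0, 0, 0], [0, 0, 0], [0, 0, 0]], claw=[255, 255, 255, 255])

```text
clock: 20.13
ee_pos: [0.5911, 0.1481, 0.1232]
tool_rot: [-3.142, -0.0, 2.667]
contact_force: [-0.4, 0.1, -0.1]
grip_width: 0.003
```

Emit:
apply_moves(delta_pos=[[-0.001, 0.0005, 0], [-0.002, 0.001, 0], [-0.003, 0.0015, 0]], turn=[[0, 0, 0], [0, 0, 0], [0, 0, 0]], claw=[255, 255, 255])

```text
clock: 20.38
ee_pos: [0.5944, 0.1482, 0.1232]
tool_rot: [-3.142, -0.0, 2.667]
contact_force: [0.6, -0.0, 0.6]
grip_width: 0.003
```

```bash
python3 - <<'E'
from h import *
from cell import robot
s=robot.state();print((pf(s['ee_pos'])*1000).round(1),s['contact_force'].round(1))
shot("top","t11");edges("t11")
E
```

```text
[608.8  68. ] [ 0.6 -0.   0.6]
-60 front 591.0 rear 771.5 bedrear 779.5
-30 front 590.5 rear 770.5 bedrear 778.0
-17 front 629.5 rear 772.0 bedrear 779.0
0 front 629.5 rear 771.5 bedrear 779.0
30 front 606.5 rear 770.5 bedrear 778.0
R 42 mean [ 603.5 -115.7] range [ 588. -122.] [ 627. -110.] angle 0.09
```

Emit:
apply_moves(delta_pos=[[-0.0008, 0.0006, 0], [-0.0016, 0.0011, 0], [-0.0025, 0.0017, 0], [-0.0025, 0.0017, 0]], turn=[[0, 0, 0], [0, 0, 0], [0, 0, 0], [0, 0, 0]], claw=[255, 255, 255, 255])

```text
clock: 20.77
ee_pos: [0.5972, 0.1485, 0.1231]
tool_rot: [-3.141, -0.0, 2.667]
contact_force: [-1.7, 0.1, 0.9]
grip_width: 0.009
```

Emit:
apply_moves(delta_pos=[[-0.0008, 0.0006, 0], [-0.0016, 0.0011, 0], [-0.0016, 0.0011, 0]], turn=[[0, 0, 0], [0, 0, 0], [0, 0, 0]], claw=[255, 255, 255])

```text
clock: 21.02
ee_pos: [0.5978, 0.1488, 0.1229]
tool_rot: [-3.14, -0.003, 2.667]
contact_force: [-8.2, -0.7, 3.4]
grip_width: 0.004
```

The left clip is at its stop (8 N at the post). Back off along the face normal, rise, and go to the right side with the opposite turn.

Emit:
apply_moves(delta_pos=[[0.001, 0, 0], [0.003, 0, 0], [0.007, 0, 0], [0.013, 0, 0], [0.018, 0, -0.015], [0.018, 0, -0.04], [0.018, 0, -0.065], [0.018, 0, -0.08]], turn=[[0, 0, 0], [0, 0, 0], [0, 0, 0], [0, 0, 0], [0, 0, 0], [0, 0, 0], [0, 0, 0], [0, 0, 0]], claw=[255, 255, 255, 255, 255, 255, 255, 255])

```text
clock: 21.68
ee_pos: [0.5837, 0.1575, 0.2059]
tool_rot: [3.139, 0.002, 2.667]
contact_force: [0.1, 0.9, 0.1]
grip_width: 0.008
```

```bash
python3 - <<'E'
from h import *
from cell import robot
s=robot.state();print((pf(s['ee_pos'])*1000).round(1))
to(w(.550,-.05,.2),Y-np.pi);to(w(.574,-.133,.2),Y-np.pi)
E
```

```text
[599.4  78.7]
t 21.68 pos [0.5837 0.1575 0.2059] rot [3.1393e+00 1.7000e-03 2.6671e+00] F [0.07 0.89 0.08]
shift [-0.0329 -0.1339  0.0056] turn [ 0.0017  0.0024 -0.6075]
t 21.68 pos [0.5837 0.1575 0.2059] rot [3.1393e+00 1.7000e-03 2.6671e+00] F [0.07 0.89 0.08]
shift [-0.1    -0.1883  0.0056] turn [ 0.0017  0.0024 -0.6075]
```

Emit:
apply_moves(delta_pos=[[-0.004, -0.016, 0], [-0.008, -0.033, 0], [-0.012, -0.05, 0], [-0.016, -0.067, 0], [-0.02, -0.084, 0], [-0.024, -0.1, 0], [-0.028, -0.117, 0], [-0.033, -0.134, 0]], turn=[[0, 0, -0.08], [0, 0, -0.16], [0, 0, -0.24], [0, 0, -0.32], [0, 0, -0.4], [0, 0, -0.48], [0, 0, -0.56], [0, 0, -0.608]], claw=[255, 255, 255, 255, 255, 255, 255, 255])

```text
clock: 22.35
ee_pos: [0.5509, 0.0224, 0.2034]
tool_rot: [3.141, 0.001, -3.003]
contact_force: [-0.2, -1.2, 0.1]
grip_width: 0.005
```

```bash
python3 - <<'E'
from h import *
from cell import robot
shot("top","t12");edges("t12")
to(w(.574,-.133,.2),Y-np.pi+.611)
E
```

```text
-60 front 568.0 rear 771.5 bedrear 779.5
-30 front 566.5 rear 770.5 bedrear 778.0
-17 front 568.5 rear 772.0 bedrear 779.0
0 front 606.5 rear 771.5 bedrear 779.0
30 front 608.0 rear 770.5 bedrear 778.0
L 44 mean [622.8  64.1] range [617.  47.] [629.  87.] angle 1.58
t 22.4 pos [0.5504 0.018  0.2036] rot [-3.1406e+00  5.0000e-04 -3.0055e+00] F [ 0.04 -3.35 -0.03]
shift [-0.0258 -0.0779  0.0036] turn [-1.200e-03  2.000e-04 -6.079e-01]
```

Emit:
apply_moves(delta_pos=[[-0.003, -0.011, 0], [-0.007, -0.022, 0], [-0.01, -0.033, 0], [-0.013, -0.044, 0], [-0.017, -0.055, 0], [-0.02, -0.066, 0], [-0.023, -0.074, 0], [-0.026, -0.08, 0.02]], turn=[[0, 0, -0.08], [0, 0, -0.16], [0, 0, -0.24], [0, 0, -0.32], [0, 0, -0.4], [0, 0, -0.48], [0, 0, -0.56], [0, 0, -0.608]], claw=[255, 255, 255, 255, 255, 255, 255, 255])

```text
clock: 23.07
ee_pos: [0.5899, -0.054, 0.1865]
tool_rot: [-3.138, 0.005, -2.397]
contact_force: [1.2, 0.2, 0.6]
grip_width: 0.005
```

Emit:
apply_moves(delta_pos=[[0, 0, 0.02], [0, 0, 0.035], [0, 0, 0.048], [0, 0, 0.055], [0, 0, 0.06], [0, 0, 0.06]], turn=[[0, 0, 0], [0, 0, 0], [0, 0, 0], [0, 0, 0], [0, 0, 0], [0, 0, 0]], claw=[255, 255, 255, 255, 255, 255])

```text
clock: 23.57
ee_pos: [0.5874, -0.0529, 0.1226]
tool_rot: [3.141, -0.001, -2.4]
contact_force: [0.1, 0.2, 1.0]
grip_width: 0.004
```

```bash
python3 - <<'E'
from h import *
from cell import robot
s=robot.state();print((pf(s['ee_pos'])*1000).round(1),s['ee_pos'],s['grip_width'],s['contact_force'].round(1))
r=rot(s['tool_rot']);f=pf(s['ee_pos'])*1000
for th in (.1,.3,.5,.7,.9,1.1,1.3,1.45,1.57,1.65):
    F=np.array([624.5-27*np.cos(th)-13.9,-119.2+27*np.sin(th)-9.8]);v=w(*((F-f)/1000),0);v=[v[0],v[1],0.122-s['ee_pos'][2]]
    print(th,F.round(1),r.inv().apply(v).round(4))
print('unit +x',r.inv().apply(w(1,0,0)).round(3))
E
```

```text
[ 575.2 -130.4] [ 0.58737439 -0.0529284   0.12262742] 0.003908871009956803 [0.1 0.2 1. ]
0.1 [ 583.7 -126.3] [-0.0093 -0.0016  0.0006]
0.3 [ 584.8 -121. ] [-0.0132  0.0021  0.0006]
0.5 [ 586.9 -116.1] [-0.0178  0.005   0.0006]
0.7 [ 589.9 -111.6] [-0.0228  0.0069  0.0006]
0.9 [ 593.8 -107.9] [-0.0282  0.0078  0.0006]
1.1 [ 598.4 -104.9] [-0.0335  0.0076  0.0006]
1.3 [ 603.4 -103. ] [-0.0388  0.0063  0.0006]
1.45 [ 607.3 -102.2] [-0.0425  0.0047  0.0006]
1.57 [ 610.6 -102. ] [-0.0453  0.003   0.0006]
1.65 [ 612.7 -102.1] [-0.047   0.0017  0.0006]
unit +x [-0.821 -0.571 -0.001]
```

Emit:
apply_moves(delta_pos=[[-0.004, -0.001, 0], [-0.008, -0.001, 0], [-0.011, 0, 0], [-0.0135, 0.002, 0], [-0.0165, 0.004, 0], [-0.0195, 0.006, 0], [-0.0225, 0.007, 0], [-0.0255, 0.0075, 0]], turn=[[0, 0, 0], [0, 0, 0], [0, 0, 0], [0, 0, 0], [0, 0, 0], [0, 0, 0], [0, 0, 0], [0, 0, 0]], claw=[255, 255, 255, 255, 255, 255, 255, 255])

```text
clock: 24.23
ee_pos: [0.6014, -0.0298, 0.1232]
tool_rot: [3.141, -0.0, -2.4]
contact_force: [-0.9, 0.0, -0.1]
grip_width: 0.003
```

Emit:
apply_moves(delta_pos=[[-0.003, 0, 0], [-0.006, 0, 0], [-0.009, 0, 0], [-0.012, -0.001, 0], [-0.015, -0.002, 0], [-0.017, -0.003, 0], [-0.0185, -0.0035, 0]], turn=[[0, 0, 0], [0, 0, 0], [0, 0, 0], [0, 0, 0], [0, 0, 0], [0, 0, 0], [0, 0, 0]], claw=[255, 255, 255, 255, 255, 255, 255])

```text
clock: 24.82
ee_pos: [0.6178, -0.0204, 0.1232]
tool_rot: [-3.141, 0.0, -2.4]
contact_force: [-1.5, -0.3, -0.4]
grip_width: 0.007
```

Emit:
apply_moves(delta_pos=[[-0.0008, -0.0006, 0], [-0.0016, -0.0011, 0], [-0.0016, -0.0011, 0]], turn=[[0, 0, 0], [0, 0, 0], [0, 0, 0]], claw=[255, 255, 255])

```text
clock: 25.07
ee_pos: [0.6195, -0.0204, 0.1232]
tool_rot: [-3.141, 0.0, -2.401]
contact_force: [0.1, 0.7, 0.8]
grip_width: 0.006
```

```bash
python3 - <<'E'
from h import *
from cell import robot
s=robot.state();print((pf(s['ee_pos'])*1000).round(1),s['contact_force'].round(1))
shot("top","t13");edges("t13")
E
```

```text
[ 611.4 -102.4] [0.1 0.7 0.8]
-60 front 613.0 rear 771.5 bedrear 779.5
-30 front 590.5 rear 770.5 bedrear 778.0
-17 front 629.0 rear 771.0 bedrear 779.0
0 front 590.5 rear 771.5 bedrear 779.0
30 front 590.5 rear 770.5 bedrear 778.0
L 43 mean [623.   64.1] range [617.  47.] [629.  87.] angle 1.57
```

Not yet at the stop, so I continue straight in +x.

Emit:
apply_moves(delta_pos=[[-0.0008, -0.0006, 0], [-0.0016, -0.0011, 0], [-0.0016, -0.0011, 0]], turn=[[0, 0, 0], [0, 0, 0], [0, 0, 0]], claw=[255, 255, 255])

```text
clock: 25.37
ee_pos: [0.621, -0.0201, 0.1231]
tool_rot: [3.141, -0.001, -2.401]
contact_force: [-1.9, 0.1, 1.2]
grip_width: 0.005
```

Emit:
apply_moves(delta_pos=[[-0.0008, -0.0006, 0], [-0.0012, -0.0008, 0], [-0.0012, -0.0008, 0]], turn=[[0, 0, 0], [0, 0, 0], [0, 0, 0]], claw=[255, 255, 255])

```text
clock: 25.62
ee_pos: [0.6215, -0.02, 0.1229]
tool_rot: [3.14, -0.002, -2.401]
contact_force: [-6.7, 0.4, 2.7]
grip_width: 0.004
```

At the stop with about 7 N. Back off along the face normal, rise, clear the view and check.

Emit:
apply_moves(delta_pos=[[0.001, 0, 0], [0.003, 0, 0], [0.007, 0, 0], [0.013, 0, 0], [0.018, 0, -0.015], [0.018, 0, -0.04], [0.018, 0, -0.065], [0.018, 0, -0.08]], turn=[[0, 0, 0], [0, 0, 0], [0, 0, 0], [0, 0, 0], [0, 0, 0], [0, 0, 0], [0, 0, 0], [0, 0, 0]], claw=[255, 255, 255, 255, 255, 255, 255, 255])

```text
clock: 26.28
ee_pos: [0.6101, -0.0328, 0.206]
tool_rot: [-3.139, 0.002, -2.401]
contact_force: [1.1, 0.9, -0.1]
grip_width: 0.006
```

Emit:
apply_moves(delta_pos=[[0.03, 0.02, 0], [0.06, 0.03, 0], [0.09, 0.04, 0], [0.11, 0.04, 0], [0.11, 0.04, 0], [0.11, 0.04, 0]], turn=[[0, 0, 0], [0, 0, 0], [0, 0, 0], [0, 0, 0], [0, 0, 0], [0, 0, 0]], claw=[255, 255, 255, 255, 255, 255])

```text
clock: 26.78
ee_pos: [0.5009, -0.0776, 0.2037]
tool_rot: [-3.141, 0.002, -2.402]
contact_force: [0.5, 0.5, 0.4]
grip_width: 0.003
```

```bash
python3 - <<'E'
from h import *
from cell import robot
s=robot.state();print((pf(s['ee_pos'])*1000).round(1),s['contact_force'].round(1))
p,_,_=shot("top","t14");edges("t14")
cv2.imwrite("pics/t14c.png",cv2.resize(p[85:245,170:330,::-1],(600,600),interpolation=cv2.INTER_CUBIC))
E
```

```text
[ 486.1 -143.3] [0.5 0.5 0.4]
-60 front 591.5 rear 771.5 bedrear 779.5
-30 front 590.0 rear 770.5 bedrear 778.0
-17 front 590.5 rear 771.0 bedrear 779.0
0 front 591.0 rear 771.5 bedrear 779.0
30 front 590.5 rear 770.5 bedrear 778.0
L 45 mean [623.   64.7] range [617.  47.] [630.  87.] angle 1.56
R 39 mean [623.8 -97.2] range [ 619. -116.] [631. -81.] angle 1.53
```

View pics/t14c.png

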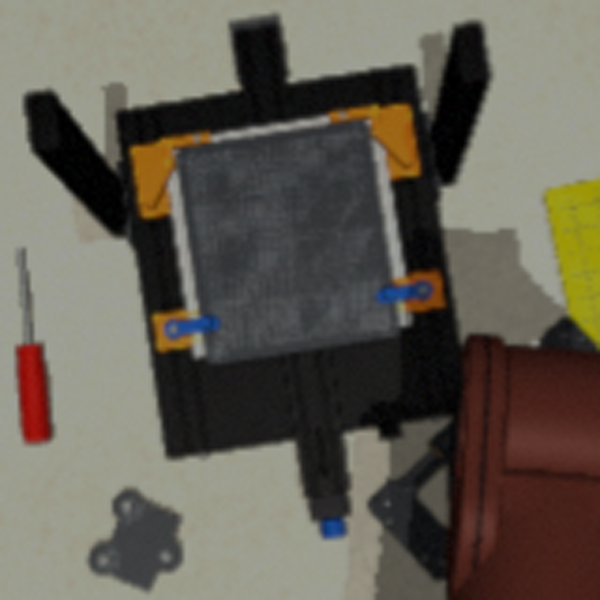

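The plate is home and square against both stops, with its rear edge from (178,152) to (365,122). Both clip arms lie across its edges, left (170,328) to (215,322) and right (425,289) to (380,296). The robot touches nothing, so I hand in.

```bash
python3 -c "
from cell import robot
print(robot.hand_in())"
```

```text
the job is handed in; nothing more can be done
None
```

The plate is fitted against both rear stops and both front clips are swung in. I handed the job in at about 27 s, with the robot touching nothing. It did not go cleanly the first time.

**What went wrong:**
- The first swing of the left clip wedged the finger against its post, with about 31 N sideways on the clip.
- The plate then slid about 9 mm forward on the bed, and the bed rolled forward about 3 mm.
- I reopened that clip to about 0.5 rad and pushed the plate home again at 5–6 N. I then closed both clips along their arcs with an angled finger face, ending at about 8 N (left) and 7 N (right) at their stops. The plate stayed home.

**Last checks (final top picture):**
- **Plate:** its rear edge is in line with the stops within about 1 mm across its width. The strip of bed showing behind it is about 8 mm, which is the home value. The final two-finger push at 5–6 N was the last load on the glass.
- **Clips:** the fit gave 1.56 rad (left) and 1.53 rad (right). That is within its error of 1.57, and both clips were felt at their stops.
- **Other parts:** the screwdriver and wheel carriage plate lie where they were. The motor was hidden under the arm in that last picture, but the arm never came near it at its height.

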